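# Rebuild the pivot of the studio turntable

## Task

Rebuild the pivot of the sculptor's turntable on its green stand: slide the aluminium spacer onto the spindle down to the bearing, then the red washer on top of it, then the brass keyhole collar, feeling gently for the angle at which it drops past the spindle's cross pin onto the washer. Finish by turning the seated collar until its two orange dots point to the two orange marks on the foot, so that the pin locks it, and let go. Press only lightly throughout, never with more than about 3 kg, and leave the other things on the table alone.

Things in the scene. Friction and masses are not known exactly. Their poses are not given: they have to be found in the camera images.
- stand: Fixed turntable stand. Origin: centre of its underside on the table; z up. Round green foot 140 mm across, 14 mm high; two orange marks on top of it on opposite sides, 54 mm from the centre along +x and -x. Amid it a steel bearing, 48 mm across, top at 34 mm, and an upright rigid spindle. Home heights of the parts' undersides above this origin: spacer 34 mm, washer 58 mm, collar 64 mm.
- seat (a point): Centre of the bearing's top, 34 mm above the stand's origin, where the spacer sits. From here the steel spindle rises on the stand's z axis: 26 mm diameter up to 61.5 mm above the stand's origin, a short chamfer to 63 mm, then a neck of 16 mm diameter.
- spindle_tip (a point): Top of the spindle, 93 mm above the stand's origin; it tapers from 16 mm diameter at 88 mm to 9 mm here.
- pin_mid (a point): Middle of the brass cross pin through the neck, 83 mm above the stand's origin. Level pin, 5 mm thick (80.5 to 85.5 mm), sticking out to 12.5 mm from the axis on both sides. It lies roughly along the stand's y axis but at an unmeasured angle up to 0.65 rad either side of it (this point's axes are the stand's, not the pin's). It does not turn when the collar is worked.
- spacer: Loose aluminium sleeve, outer diameter 46 mm, bore 30 mm, height 24 mm, 40 to 85 g. Origin: centre of its underside, z along its axis, standing upright on the table.
- washer: Loose red plastic washer, outer diameter 48 mm, bore 30 mm, 6 mm thick, 25 g, lying flat. Origin: centre of its underside, z up.
- collar: Loose brass collar, octagonal, 42 mm across flats, 14 mm high, 65 to 125 g, lying flat. Origin: centre of its underside, z up. Flats face its x axis and every 45 degrees. Bore 19.5 mm with two keyways 8 mm wide on the +x and -x sides, out to 14.5 mm from the axis; an orange dot on top at each keyway's end.
- collar_key (a point): Centre of the collar's top, axes as the collar. The collar passes the pin only with its x axis along the pin within about 0.12 rad (either way round); otherwise its underside rests on the pin, about 85 mm above the stand's origin. Once past it can be lowered to 64 mm, onto the washer, where its top is 2.5 mm under the pin and it turns freely.
- spare_washer: Bystander: small steel washer, 30 mm across, 5 mm thick; not part of the job. Origin at its underside.
- cup_a: Bystander: white cup, 85 mm high, 76 mm across. Origin at its underside.
- cup_b: Bystander: white cup, 85 mm high, 76 mm across. Origin at its underside.
- ink_dish: Bystander: small black ink dish, 56 mm across, 22 mm high. Origin at its underside.
- ink_bottle: Bystander: brown ink bottle, 110 mm high, 40 mm across. Origin at its underside.
- ink_jar: Bystander: ink jar, 60 mm high, 56 mm across. Origin at its underside.
- paint_brush: Bystander: paint brush lying on the table along its x axis. Origin at its underside.
- wrench: Bystander: wrench lying on the table along its x axis. Origin at its underside.
Things that resemble listed ones, but are neither listed nor needed, are in the scene too. Several things look just like the washer: the one meant starts nearest to the robot's base.

How it is judged (in metres and radians):
On the way, in this order (a step that is already met when the one before it is completed fails the run):
1. the spacer is home on the bearing (horizontal distance between spacer and stand below 0.005 m and z of spacer in the frame of stand between 0.032 and 0.036 m and angle between spacer's own z axis and vertical below 0.08 rad), for 0.2 s.
2. the washer lies on the spacer (all of step 1 and horizontal distance between washer and stand below 0.005 m and z of washer in the frame of stand between 0.056 and 0.06 m and angle between washer's own z axis and vertical below 0.08 rad), for 0.2 s.
3. the collar has passed the pin and sits on the washer (all of step 2 and horizontal distance between collar and stand below 0.005 m and z of collar in the frame of stand between 0.062 and 0.066 m and angle between collar's own z axis and vertical below 0.08 rad), for 0.2 s.
At the end, for the whole second after the job is handed in: Spacer on the bearing, washer on the spacer and collar on the washer below the pin: each within 2 mm of its home height, 5 mm of the spindle axis and 0.08 rad of level; the collar's x axis within 0.3 rad of the line of the stand's orange marks (either way round); all at rest (all of step 3 and angle between the x axis of collar and the x axis of stand, either way round below 0.3 rad and linear speed of each of spacer, washer, collar below 0.02 m/s); the robot touches nothing.
It fails at once if a part is pressed against the stand or its spindle with more than 35 N (contact force between any of spacer, washer, collar and stand above 35 N).
It fails at once if the robot presses on the stand itself with more than 35 N (contact force between any of the fingers, the arm and stand above 35 N).
It fails at once if another thing on the table is moved more than 30 mm (distance of any of spare_washer, cup_a, cup_b, ink_dish, ink_bottle, ink_jar, paint_brush, wrench from where it was at the start of the episode above 0.03 m).
It also fails if it takes over 72 s, if anything falls off the work surface, if the arm or the gripper's body presses on something with over 40 N, if the wrist force passes 120 N, or if a joint passes its speed limit or range.

## Robot

A 7-joint arm with a two-finger parallel gripper is mounted at the origin on the work surface. World frame = base frame: x ahead of the robot, y to its left, z up, the work surface at z = 0. Lengths are in mm, angles in rad, forces in N, time in s.
With the tool pointing down it reaches from about 425 to 825 mm from the base axis. Payload 3.6 kg.
Tool frame: the origin (TCP) lies at the very end of the fingers, on their centre line; the grasp point (between the pads) lies 19 mm behind it; x points along the fingers, z is the direction in which the jaws open and shut, and the axes are right-handed (so a half turn about x gives the same grasp; the last joint's range is limited). The gripper opens to 93 mm and grips with 3 to 60 N. Pads are 15 mm wide; open, the fingers measure 128 mm over their backs; the gripper's body (75 mm by 188 mm) begins 65 mm behind the grasp point.
Start: joints at [-1.202, 0.615, -0.013, 1.423, 0.008, 1.103, -0.04], TCP at [249.968, 599.979, 179.04] pointing down, gripper open.
Joint ranges: [-3.12, 3.12], [-0.3, 2.06], [-1.34, 1.32], [0.26, 2.42], [-1.36, 4.5], [0.01, 1.98], [-2.84, 2.84]. Speed limits (rad/s): [2.79, 2.79, 3.14, 3.14, 3.14, 3.14, 3.14].

## Interface

Orientations are given as a unit quaternion [x, y, z, w].
In Python, from plant import robot gives the robot as it stands. The module is installed in compiled form; this text tells all that it offers.
- The arm moves only by the tool send_rows, never from a script. Its arguments are lists of equal length, an entry for each row: "rot": the turn, a rotation vector about the world's x, y, z in degrees, a list of three; "xyz": the shift along the world's x, y, z in m, a list of three; "hand": the closure in counts, from 0 (fully open) to 255 (shut). In form: {"rot": [[rx, ry, rz], ...], "xyz": [[dx, dy, dz], ...], "hand": [hand, ...]}. A call has 1 to 10 rows; each row is the pose to reach, as a shift and turn from the pose commanded when the call began; what a row does not reach only later rows make up. A row lasts 1/8 s, in which the tool goes at most 62.5 mm and 10.7 degrees, less where a joint would pass 70% of its speed; a pose out of reach is approached as far as the arm can. A call with a gripper value outside its range is refused whole. The fingers move at their own pace and stop on an object; "squeeze" is the grip in N (left out, the last holds). Time passes only in rows, so rows that repeat a pose let the fingers close. It gives the time, the measured TCP pose, the force and the opening at its end, in the units of the state.
- robot.read_state(): the state, without advancing time (a new reading comes with each control period).
- robot.grab_frame(name): name is "side" or "top"; returns a dict with "frame" (420x560x3 uint8, red, green, blue), "K" (3x3 intrinsics, pixels), "k1" (the pictures are not rectified: a ray, as slopes to the right and down, at radius r is drawn at 1 + k1 r^2 times it, then the intrinsics apply), "R" (3x3) and "t" (3): a world point X has camera coordinates R X + t. Camera axes: x right, y down, z forward; pixel columns grow to the right and rows downward; lengths in mm; the calibration is good to about 2 mm. A picture is of the moment at which its call begins. There is no depth.
- robot.hand_in(): hands the job in, once; it reports no verdict.
The state is a dict: "clock": time; "joint_positions": joint angles; "dq": joint speeds; "effort": joint torques, N m; "ee_pos": TCP position; "ee_rot": TCP orientation; "ft_force": force on the tool from outside, world axes, zero at the start; "ft_torque": the same for the moment, N m; "opening": finger opening in mm.
Only numpy, scipy, OpenCV 4.12 (cv2) and the standard library are available. Lean on these libraries where they do the work, as an engineer would, in place of code of your own. Each camera call takes 0.05 s, during which the arm holds its last target. There are 200 camera calls.

## Working session

There is one attempt and no reset: what is moved stays moved. The work goes in short steps, Python scripts to look and compute and a tool call to move; the robot and the scene stay as the last step left them, time stands still between calls to the robot, and variables do not carry over. Pictures are saved under pics/ and viewed, about 8 in all and at most 12, crops included, and the job is handed in when it is done.

Besides the shell and the picture viewer there is one more tool, called after "Call:" as a command line: name --argument value ..., lists and objects as JSON in quotes. send_rows: Moves the arm, as the interface text tells. Its arguments: {"type":"object","properties":{"rot":{"type":"array"},"xyz":{"type":"array"},"hand":{"type":"array"},"squeeze":{"type":"number"}},"required":["rot","xyz","hand"]}

```bash
mkdir -p pics; cat > h.py <<'E'
import numpy as np, cv2
from plant import robot
def grab(n):
    f=robot.grab_frame(n); return f
def save(f,name,crop=None,scale=1):
    im=cv2.cvtColor(f["frame"],cv2.COLOR_RGB2BGR)
    if crop: x0,y0,x1,y1=crop; im=im[y0:y1,x0:x1]
    if scale!=1: im=cv2.resize(im,None,fx=scale,fy=scale,interpolation=cv2.INTER_CUBIC)
    cv2.imwrite("pics/"+name,im)
def px2w(f,u,v,z):
    K=np.array(f["K"],float);R=np.array(f["R"]);t=np.array(f["t"]).ravel()
    D=np.array([float(f["k1"]),0,0,0,0])
    p=cv2.undistortPoints(np.array([[[u,v]]],float),K,D,None,None,None,(3,100,1e-10))if 0 else cv2.undistortPoints(np.array([[[u,v]]],float),K,D)
    d=R.T@np.array([p[0,0,0],p[0,0,1],1.]); c=-R.T@t
    return c+d*(z-c[2])/d[2]
def w2px(f,X):
    r,_=cv2.Rodrigues(np.array(f["R"],float))
    return cv2.projectPoints(np.array(X,float).reshape(-1,1,3),r,np.array(f["t"],float).ravel(),np.array(f["K"],float),np.array([float(f["k1"]),0,0,0,0]))[0].reshape(-1,2)
E
python3 - <<'E'
from h import *
a=grab("top");b=grab("side")
print(robot.read_state())
for f in(a,b): print(f["K"],f["k1"],-np.array(f["R"]).T@np.array(f["t"]),f["R"])
A=np.hstack([a["frame"]]);
save(a,"top0.png",scale=1.4);save(b,"side0.png",scale=1.4)
E
```

```text
{'clock': 0.1, 'joint_positions': array([-1.20251268,  0.615785  , -0.01264231,  1.42469752,  0.00810805,
        1.10338605, -0.04039506]), 'dq': array([-0.00014411, -0.00135986,  0.00043506, -0.0041103 , -0.00074927,
        0.00049255,  0.00029941]), 'effort': array([ 9.42027909e-04, -4.60040116e+01,  2.09837775e-01, -1.66244406e+01,
       -6.11824100e-02,  1.68990763e-02,  1.04986073e-04]), 'ee_pos': array([249.67473311, 599.2930031 , 178.03499971]), 'ee_rot': array([-0.39270398,  0.58897919,  0.39182027,  0.58767676]), 'ft_force': array([-0.04935828, -0.02042967, -0.68782024]), 'ft_torque': array([ 0.03068255, -0.02302329, -0.00298085]), 'opening': 93.09522392483558}
[[412.76513447   0.         273.62063133]
 [  0.         412.76513447 212.76980651]
 [  0.           0.           1.        ]] -0.027399980656064978 [ 445.28814996   25.19013838 1109.47846443] [[-1.52837257e-02 -9.99882967e-01  6.78601911e-04]
 [-9.88631105e-01  1.50101975e-02 -1.49610268e-01]
 [ 1.49582573e-01 -2.95748926e-03 -9.88744814e-01]]
[[406.42057668   0.         277.5035078 ]
 [  0.         406.42057668 205.36272902]
 [  0.           0.           1.        ]] 0.021695483097704495 [ 135.74611628 -473.19678641  870.31584427] [[ 0.72184334 -0.69191529  0.01397942]
 [-0.51141032 -0.54692248 -0.66282372]
 [ 0.46626353  0.47130567 -0.74864497]]
```

View pics/top0.png

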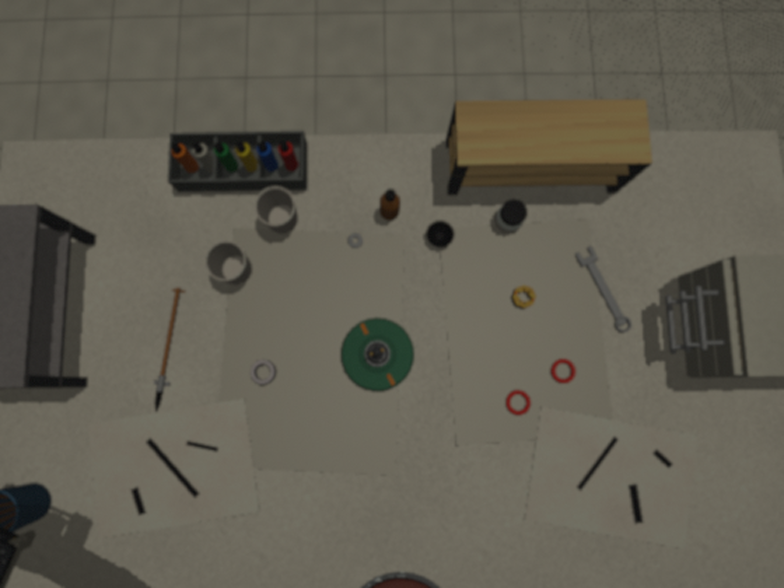

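View pics/side0.png

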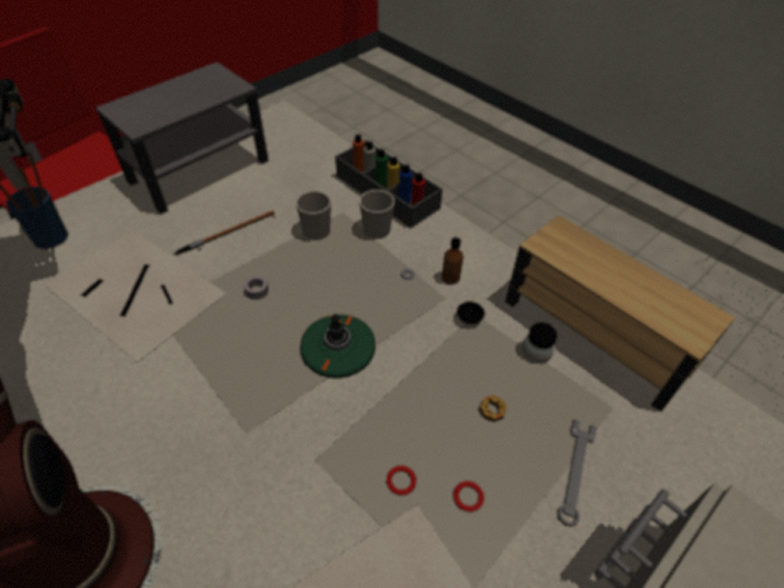

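Candidates (top view, displayed px at 1.4x): the washer is red at (518,402) or its lookalike at (563,371). The first is nearer the base at about (398,590), so I choose it. For the spacer there is the grey ring at (263,372); the small ring at (355,240) is the spare washer. The collar is the only brass part, at (524,297). The stand is at (377,354), with its marks at (364,328) and (391,380). Next I measure these and check them in one crop.

```bash
cat >> h.py <<'E'
def circ(P):
    P=np.array(P)[:,:2]; A=np.c_[2*P,np.ones(len(P))]
    s=np.linalg.lstsq(A,(P**2).sum(1),rcond=None)[0]; return s[:2],np.sqrt(s[2]+s[0]**2+s[1]**2)
def hsv(f): return cv2.cvtColor(f["frame"],cv2.COLOR_RGB2HSV)
def blobs(m,amin=8):
    n,l,s,c=cv2.connectedComponentsWithStats(m.astype(np.uint8))
    return [(i,s[i,4],c[i],(l==i).astype(np.uint8)) for i in range(1,n) if s[i,4]>=amin]
def hull(f,m,z):
    c=max(cv2.findContours(m,cv2.RETR_EXTERNAL,cv2.CHAIN_APPROX_NONE)[0],key=len)
    return np.array([px2w(f,u,v,z) for u,v in c[:,0]])
E
python3 - <<'E'
from h import *
for n in("top","side"):
    f=grab(n);H=hsv(f);h,s,v=[H[...,i].astype(int) for i in range(3)]
    print(n)
    for name,m,z in (("green",(h>55)&(h<90)&(s>100)&(v>30),14),("red",((h<6)|(h>172))&(s>140)&(v>70),6),("orange/brass",(h>8)&(h<28)&(s>110)&(v>80),14)):
        for i,a,c,mm in blobs(m,10):
            if a>6000: continue
            w=px2w(f,*c,z)
            if not(300<w[0]<750 and abs(w[1])<350): continue
            p=hull(f,mm,z);cc,r=circ(p)
            print(name,a,c.round(1),"cent",w.round(1),"circ",cc.round(1),round(r,1))
f=grab("top")
C=[(235,218,305,288),(340,180,410,250),(152,230,222,300),(345,248,415,318)]
t=[cv2.resize(f["frame"][b:d,a:c],(280,280),interpolation=cv2.INTER_CUBIC) for a,b,c,d in C]
g=grab("side")
C=[(205,215,275,285),(317,255,387,325),(150,170,220,240),(260,310,330,380)]
t2=[cv2.resize(g["frame"][b:d,a:c],(280,280),interpolation=cv2.INTER_CUBIC) for a,b,c,d in C]
o=np.vstack([np.hstack(t),np.hstack(t2)]);o=cv2.resize(o,(800,400)) if 0 else o
o=cv2.resize(np.clip(o*1.6,0,255).astype(np.uint8),(800,400))
cv2.imwrite("pics/crops1.png",o[...,::-1])
E
```

```text
top
green 1396 [269.2 253.2] cent [503.1  35.4  14. ] circ [504.3  35.4] 60.2
red 100 [401.6 264.7] cent [ 467.4 -316.7    6. ] circ [ 467.6 -316.9] 20.8
red 103 [369.5 287. ] cent [ 410.3 -228.1    6. ] circ [ 410.2 -228.1] 20.9
orange/brass 132 [373.8 211.4] cent [ 610.5 -247.5   14. ] circ [ 610.6 -247.9] 19.7
orange/brass 23 [259.8 234.4] cent [553.3  59.7  14. ] circ [553.6  59.3] 6.9
orange/brass 23 [278.9 271. ] cent [456.1  10.4  14. ] circ [456.5  10.5] 7.0
side
green 1237 [241.2 248.9] cent [497.7  21.7  14. ] circ [501.5  27.4] 57.4
red 189 [286.1 342.6] cent [ 411.  -230.8    6. ] circ [ 411.3 -230.7] 22.0
red 206 [334.2 354. ] cent [ 468.2 -319.5    6. ] circ [ 468.6 -319.4] 22.1
orange/brass 18 [248.7 228.2] cent [556.3  59.7  14. ] circ [556.7  59.3] 7.2
orange/brass 20 [232.4 260.4] cent [458.9  10.3  14. ] circ [458.5  12.3] 7.2
orange/brass 164 [352.3 290.3] cent [ 612.3 -250.3   14. ] circ [ 612.8 -250. ] 20.2
```

View pics/crops1.png

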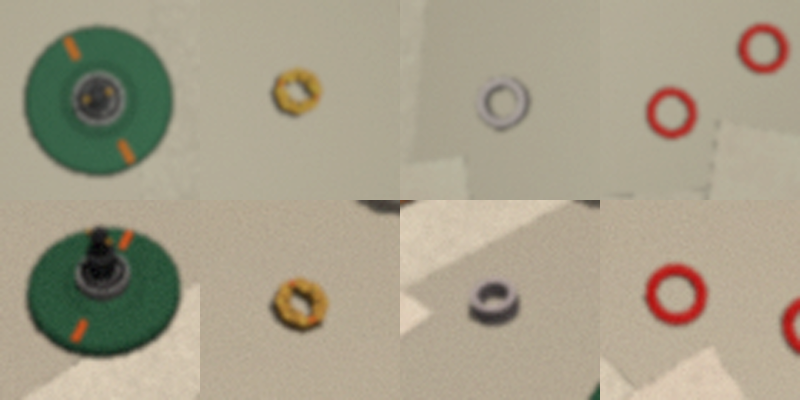

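The crops show the stand with its pin ends at (85,98) and (112,92), the collar at (297,90), the spacer ring at (502,102) and the chosen washer at (670,112). Next I refine the angles and the tool axes.

```bash
python3 - <<'E'
from h import *
from scipy.spatial.transform import Rotation as Ro
s=robot.read_state();M=Ro.from_quat(s["ee_rot"]).as_matrix();print("tool axes cols\n",M.round(3), "zaz",np.degrees(np.arctan2(M[1,2],M[0,2])))
a=grab("top");b=grab("side")
o=(235,218);k=200/70
# pin: brass pixels near spindle in top view
for f,reg in((a,(255,242,285,262)),(b,(228,222,252,246))):
    x0,y0,x1,y1=reg;H=hsv(f)[y0:y1,x0:x1].astype(int)
    m=(H[...,0]>8)&(H[...,0]<32)&(H[...,1]>90)
    for i,ar,c,mm in blobs(m,2):
        c=c+[x0,y0];print("pin",ar,c.round(1),px2w(f,*c,85).round(1))
# predicted stand centre at different heights in both
for f in(a,b): print(w2px(f,[[506,35,14],[506,35,34],[506,35,93]]).round(1))
# collar dots: reddish pixels
for f,reg in((a,(362,200,386,224)),(b,(338,276,368,304))):
    x0,y0,x1,y1=reg;H=hsv(f)[y0:y1,x0:x1].astype(int)
    m=(H[...,1]>110)&(H[...,2]>80); hh=H[...,0]
    w=np.where(m,np.clip(16-hh,0,None)**2,0)
    for i,ar,c,mm in blobs(m&(hh<14),1):
        c=c+[x0,y0];print("dot",ar,c.round(1),px2w(f,*c,14).round(1))
# spacer from crop px
print("spacer",px2w(a,187.7,266.05,24).round(1),px2w(b,182.9,203.6,24).round(1))
# spacer by edge fit in top
for f,c0,z in((a,(187.7,266.0),24),(b,(182.9,203.6),24)):
    g=cv2.cvtColor(f["frame"],cv2.COLOR_RGB2GRAY)
    x,y=map(int,c0); bg=np.median(f["frame"][y-25:y+25,x-25:x+25].reshape(-1,3),0)
    d=np.abs(f["frame"][y-16:y+16,x-16:x+16].astype(int)-bg)
    r=f["frame"][y-16:y+16,x-16:x+16].astype(int); m=((r[...,0]-r[...,2])<((bg[0]-bg[2])*0.5))
    bl=max(blobs(m,5),key=lambda q:q[1]);q=np.zeros(g.shape,np.uint8);q[y-16:y+16,x-16:x+16]=bl[3]
    print("fit",circ(hull(f,q,z)),bl[1])
big=np.hstack([cv2.resize(f["frame"][y0:y1,x0:x1],(400,400),interpolation=cv2.INTER_CUBIC) for f,(x0,y0,x1,y1) in((a,(250,234,290,274)),(b,(332,270,372,310)))])
cv2.imwrite("pics/c2.png",np.clip(big*1.8,0,255).astype(np.uint8)[...,::-1])
E
```

```text
tool axes cols
 [[-0.    -0.923  0.385]
 [-0.001  0.385  0.923]
 [-1.    -0.    -0.001]] zaz 67.37997454836446
pin 4 [272.5 249.5] [508.3  26.3  85. ]
pin 7 [265.  252.3] [501.7  45.   85. ]
pin 4 [235.5 225.5] [503.2  44.1  85. ]
pin 32 [248.5 228.5] [520.4  15.1  85. ]
pin 8 [242.1 229.1] [507.7  24.3  85. ]
[[269.3 252.1]
 [269.2 251.6]
 [269.  250.3]]
[[240.3 244.1]
 [239.9 239.4]
 [238.6 225. ]]
dot 3 [348.7 283.3] [ 620.7 -232.4   14. ]
dot 4 [355.5 296. ] [ 606.  -265.2   14. ]
spacer [472.1 248.5  24. ] [475.4 243.8  24. ]
fit (array([475.23797685, 251.69929122]), np.float64(13.887298933424539)) 19
fit (array([469.48796506, 237.55612255]), np.float64(23.588340910238635)) 152
```

View pics/c2.png

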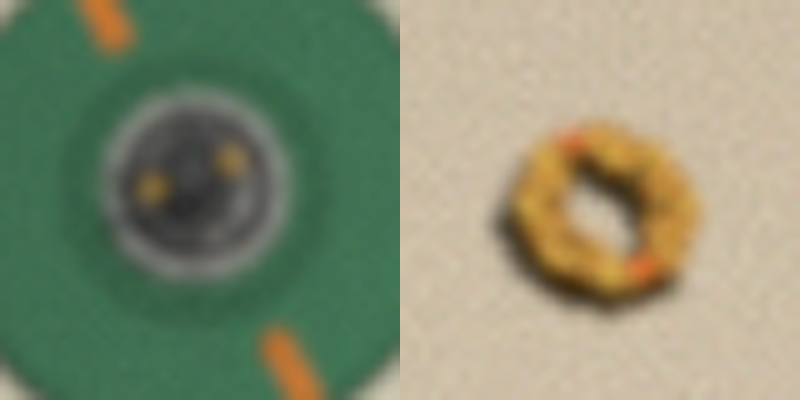

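Call:
send_rows --rot '[[0,0,0],[0,0,0],[0,0,0],[0,0,0],[0,0,0],[0,0,0],[0,0,0],[0,0,0],[0,0,0],[0,0,0]]' --xyz '[[0.03,-0.05,0],[0.06,-0.1,0],[0.095,-0.15,0],[0.13,-0.2,-0.02],[0.16,-0.25,-0.05],[0.19,-0.3,-0.08],[0.2235,-0.354,-0.11],[0.2235,-0.354,-0.12],[0.2235,-0.354,-0.15],[0.2235,-0.354,-0.172]]' --hand '[0,0,0,0,0,0,0,0,0,0]' --squeeze 15

```text
clock: 1.65
ee_pos: [473.7, 245.6, 6.1]
ee_rot: [-0.392, 0.589, 0.392, 0.588]
ft_force: [-0.8, -0.1, 0.0]
opening: 92.7
```

Call:
send_rows --rot '[[0,0,0],[0,0,0],[0,0,0],[0,0,0],[0,0,0],[0,0,0]]' --xyz '[[0,0,-0.001],[0,0,-0.001],[0,0,-0.001],[0,0,-0.001],[0,0,-0.001],[0,0,-0.001]]' --hand '[255,255,255,255,255,255]' --squeeze 15

```text
clock: 2.4
ee_pos: [473.5, 246.1, 6.2]
ee_rot: [-0.392, 0.588, 0.392, 0.588]
ft_force: [-0.5, 0.3, -0.3]
opening: 37.4
```

```bash
python3 - <<'E'
from h import *
print(robot.read_state()["opening"])
a=grab("top");b=grab("side");print(robot.read_state()["opening"])
p=w2px(b,[[473.5,246,6],[473.5,246,24]]);q=w2px(a,[[473.5,246,24]]);print(p,q)
x,y=p[0].astype(int);X,Y=q[0].astype(int)
o=np.hstack([cv2.resize(f["frame"][max(0,y-35):y+35,max(0,x-35):x+35],(400,400),interpolation=cv2.INTER_CUBIC) for f,x,y in((a,X,Y),(b,x,y))])
cv2.imwrite("pics/c3.png",np.clip(o*1.8,0,255).astype(np.uint8)[...,::-1])
E
```

```text
37.396804632737926
29.59224312872164
[[182.8875148  207.78713455]
 [181.84738777 203.5199987 ]] [[188.68024113 265.51393788]]
```

View pics/c3.png

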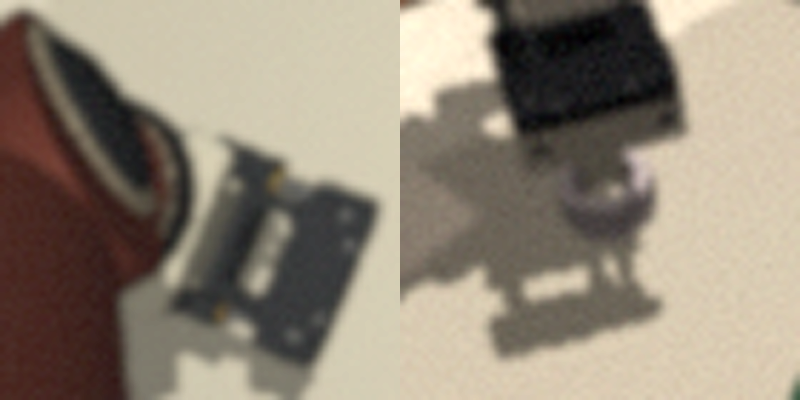

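```bash
python3 - <<'E'
from h import *
b=grab("side");print(robot.read_state()["opening"])
im=b["frame"][140:240,110:260]
im=cv2.resize(im,(800,533),interpolation=cv2.INTER_CUBIC)
im=(255*(im/255.)**0.5).astype(np.uint8)
s=robot.read_state();from scipy.spatial.transform import Rotation as Ro
M=Ro.from_quat(s["ee_rot"]).as_matrix();c=s["ee_pos"]
pts=[c]+[c+M[:,2]*k for k in(-30,30)]+[c+M[:,1]*k for k in(-30,30)]+[[473.5,246,24]]
for q,col in zip(w2px(b,pts),[(255,0,0),(0,255,0),(0,255,0),(0,0,255),(0,0,255),(255,255,0)]):
    cv2.circle(im,(int((q[0]+.5-110)*5.333),int((q[1]+.5-140)*5.333)),4,col,-1)
cv2.imwrite("pics/c4.png",im[...,::-1])
E
```

```text
25.09834614183115
```

View pics/c4.png

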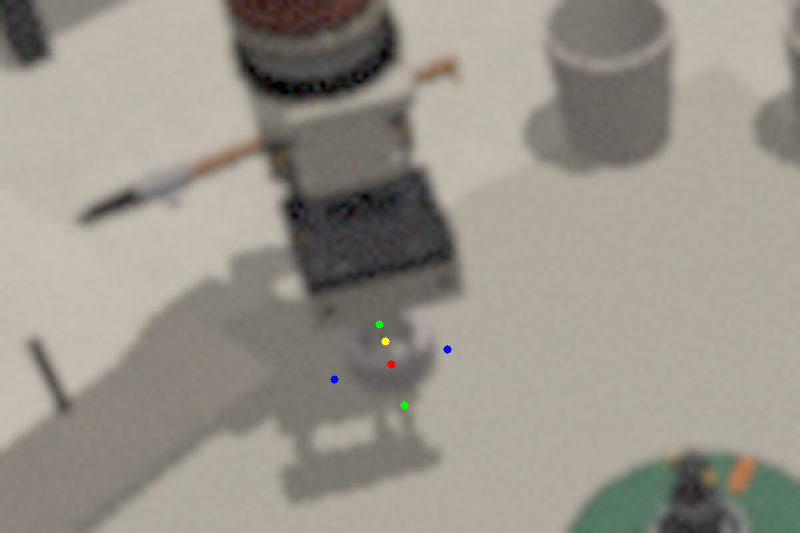

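I can't explain the free closing yet: the fingers reached 25 mm opening with nothing between them, while the ring at (390,350) looks unmoved. I'll lift and look at the gripper clear of the part.

Call:
send_rows --rot '[[0,0,0],[0,0,0],[0,0,0]]' --xyz '[[0,0,0.06],[0,0,0.12],[0,0,0.12]]' --hand '[186,186,186]' --squeeze 15

```text
clock: 2.92
ee_pos: [476.9, 247.8, 130.7]
ee_rot: [-0.392, 0.585, 0.392, 0.592]
ft_force: [-0.0, 0.0, -0.5]
opening: 25.3
```

```bash
cat > ov.py <<'E'
from h import *
from scipy.spatial.transform import Rotation as Ro
def ov(name,half=50,ctr=None):
    s=robot.read_state();M=Ro.from_quat(s["ee_rot"]).as_matrix();c=s["ee_pos"];ims=[]
    print(s["opening"],c.round(1))
    for n in("top","side"):
        f=grab(n);q0=w2px(f,[c if ctr is None else ctr])[0].astype(int)
        x0=min(max(0,q0[0]-half),560-2*half);y0=min(max(0,q0[1]-half),420-2*half)
        k=400/(2*half);im=cv2.resize(f["frame"][y0:y0+2*half,x0:x0+2*half],(400,400),interpolation=cv2.INTER_CUBIC)
        im=(255*(im/255.)**0.6).astype(np.uint8)
        pts=[c]+[c+M[:,2]*j for j in(-20,20)]+[c+M[:,1]*j for j in(-20,20)]
        for q,col in zip(w2px(f,pts),[(255,0,0),(0,255,0),(0,255,0),(0,0,255),(0,0,255)]):
            cv2.circle(im,(int((q[0]+.5-x0)*k),int((q[1]+.5-y0)*k)),2,col,-1)
        print(n,x0,y0,k);ims.append(im)
    cv2.imwrite("pics/"+name,np.hstack(ims)[...,::-1])
E
python3 -c "
from ov import *;ov('c5.png',60)"
```

```text
25.266683960046155 [476.9 247.8 130.7]
top 118 203 3.3333333333333335
side 115 114 3.3333333333333335
```

View pics/c5.png

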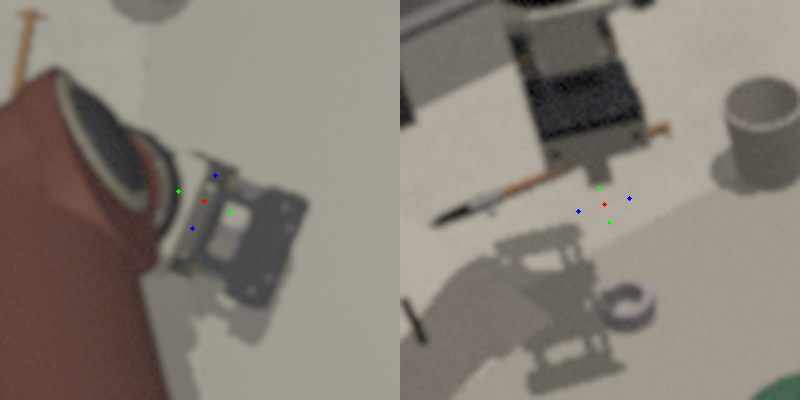

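```bash
python3 - <<'E'
from h import *
a=grab("top");b=grab("side")
def tri(p,q):
    A=[];B=[]
    for f,(u,v) in((a,p),(b,q)):
        x0=px2w(f,u,v,0);x1=px2w(f,u,v,300);d=(x1-x0)/np.linalg.norm(x1-x0);P=np.eye(3)-np.outer(d,d);A.append(P);B.append(P@x0)
    X=np.linalg.solve(A[0]+A[1],B[0]+B[1]);return X.round(1),[np.linalg.norm(w2px(f,[X])[0]-p).round(1) for f,p in((a,p),(b,q))]
print(tri((209.5,263.9),(189.4,149.4)),tri((200.5,293.9),(158.5,156.6)))
for z in(100,131,150,170,200): print(z,px2w(b,174.4,169.5,z).round(1))
print(robot.read_state()["ee_pos"],robot.read_state()["joint_positions"])
E
```

```text
(array([472.4, 150.4, 280.6]), [np.float64(1.8), np.float64(1.6)]) (array([410.9, 168.9, 285.2]), [np.float64(0.0), np.float64(0.0)])
100 [500.5 298.2 100. ]
131 [485.8 267.1 131. ]
150 [476.8 248.1 150. ]
170 [467.3 228.1 170. ]
200 [453.1 198.  200. ]
[472.24849454 245.31895336 124.64786784] [-0.51664075  0.49803208 -0.0052113   1.83155401  0.00338508  0.81534853
  0.65256143]
```

The triangulated body and fingertip sit about 38–40 mm above what the reported TCP implies. That explains why the fingers closed above the 24 mm spacer. I'll treat the true tip height as an unknown offset, open, and go down step by step watching the force.

Call:
send_rows --rot '[[0,0,0],[0,0,0],[0,0,0],[0,0,0],[0,0,0],[0,0,0],[0,0,0],[0,0,0],[0,0,0],[0,0,0]]' --xyz '[[0,0,-0.03],[0,0,-0.06],[0,0,-0.09],[0,0,-0.1],[0,0,-0.105],[0,0,-0.11],[0,0,-0.115],[0,0,-0.125],[0,0,-0.135],[0,0,-0.14]]' --hand '[0,0,0,0,0,0,0,0,0,0]'

```text
clock: 4.38
ee_pos: [473.0, 245.7, -14.8]
ee_rot: [-0.392, 0.589, 0.392, 0.588]
ft_force: [0.1, -0.1, 0.0]
opening: 92.9
```

```bash
python3 -c "
from ov import *;ov('c6.png',45);s=robot.read_state();print(s['ft_force'])"
```

```text
92.93578186524832 [473.  245.7 -14.8]
top 146 221 4.444444444444445
side 138 167 4.444444444444445
[ 0.49525054  0.48061506 -0.28041239]
```

View pics/c6.png

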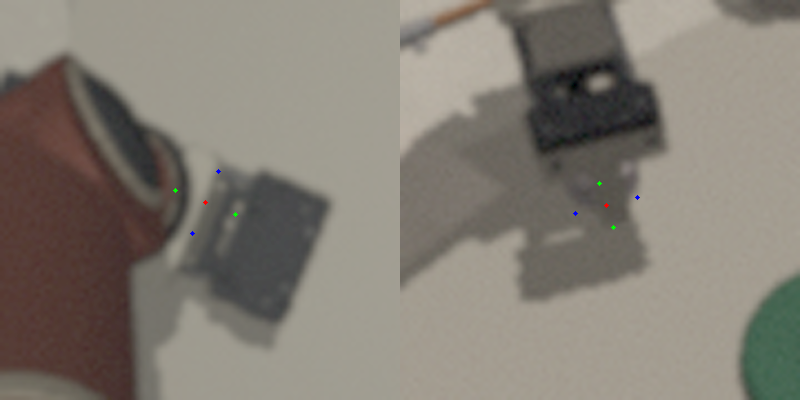

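The reported z is already −14.8 with no contact, so the offset is real. The gripper straddles the spacer, seen around (610,190). I'll keep descending gently to find the table.

Call:
send_rows --rot '[[0,0,0],[0,0,0],[0,0,0],[0,0,0],[0,0,0],[0,0,0]]' --xyz '[[0,0,-0.004],[0,0,-0.008],[0,0,-0.012],[0,0,-0.015],[0,0,-0.0165],[0,0,-0.0165]]' --hand '[0,0,0,0,0,0]'

```text
clock: 5.22
ee_pos: [473.4, 245.9, -30.6]
ee_rot: [-0.392, 0.588, 0.392, 0.588]
ft_force: [-0.7, 0.1, 0.5]
opening: 92.7
```

Call:
send_rows --rot '[[0,0,0],[0,0,0],[0,0,0],[0,0,0]]' --xyz '[[0,0,-0.0015],[0,0,-0.003],[0,0,-0.0045],[0,0,-0.0045]]' --hand '[0,0,0,0]'

```text
clock: 5.72
ee_pos: [473.4, 246.0, -35.1]
ee_rot: [-0.392, 0.588, 0.392, 0.588]
ft_force: [-0.9, -0.1, -0.3]
opening: 93.2
```

Call:
send_rows --rot '[[0,0,0],[0,0,0],[0,0,0]]' --xyz '[[0,0,-0.001],[0,0,-0.002],[0,0,-0.003]]' --hand '[0,0,0]'

```text
clock: 6.1
ee_pos: [473.5, 246.0, -38.0]
ee_rot: [-0.392, 0.588, 0.392, 0.588]
ft_force: [-0.3, 1.1, -0.4]
opening: 92.9
```

Call:
send_rows --rot '[[0,0,0],[0,0,0],[0,0,0]]' --xyz '[[0,0,-0.001],[0,0,-0.002],[0,0,-0.003]]' --hand '[0,0,0]'

```text
clock: 6.48
ee_pos: [473.5, 246.0, -39.3]
ee_rot: [-0.392, 0.588, 0.392, 0.588]
ft_force: [-3.5, -1.9, 18.3]
opening: 93.2
```

The table is touched: 18 N at a reported −39.3, so true tip height ≈ reported + 38.8 mm. I'll raise 7 mm, grip, and lift.

Call:
send_rows --rot '[[0,0,0],[0,0,0],[0,0,0],[0,0,0],[0,0,0],[0,0,0],[0,0,0],[0,0,0]]' --xyz '[[0,0,0.004],[0,0,0.007],[0,0,0.007],[0,0,0.007],[0,0,0.007],[0,0,0.007],[0,0,0.007],[0,0,0.007]]' --hand '[0,255,255,255,255,255,255,255]' --squeeze 15

```text
clock: 7.48
ee_pos: [473.3, 245.9, -34.0]
ee_rot: [-0.392, 0.588, 0.392, 0.588]
ft_force: [-0.0, 1.0, -1.0]
opening: 45.1
```

Call:
send_rows --rot '[[0,0,0],[0,0,0],[0,0,0],[0,0,0],[0,0,0],[0,0,0],[0,0,0],[0,0,0],[0,0,0],[0,0,0]]' --xyz '[[0,0,0.03],[0,0,0.075],[0.002,-0.02,0.11],[0.01,-0.06,0.11],[0.017,-0.11,0.11],[0.025,-0.16,0.11],[0.031,-0.2,0.11],[0.032,-0.211,0.108],[0.032,-0.211,0.09],[0.032,-0.211,0.08]]' --hand '[255,255,255,255,255,255,255,255,255,255]' --squeeze 15

```text
clock: 8.72
ee_pos: [504.7, 36.3, 45.2]
ee_rot: [-0.392, 0.588, 0.393, 0.588]
ft_force: [0.5, 0.1, 0.2]
opening: 44.5
```

```bash
python3 - <<'E'
from h import *
s=robot.read_state();print(s["ee_pos"],s["ft_force"],s["opening"])
b=grab("side");x0,y0=205,190;im=cv2.resize(b["frame"][y0:y0+75,x0:x0+75],(600,600),interpolation=cv2.INTER_CUBIC)
im=(255*(im/255.)**0.6).astype(np.uint8)
c=s["ee_pos"]+[0,0,34]
t=np.linspace(0,2*np.pi,60)
for (x,y),r,z,col in(((505.5,35),24,34,(255,255,0)),((505.5,35),4.5,93,(255,255,0)),(c[:2],23,c[2]+24,(0,255,255)),(c[:2],15,c[2]+24,(0,255,0))):
    for q in w2px(b,np.c_[x+r*np.cos(t),y+r*np.sin(t),0*t+z]): cv2.circle(im,(int((q[0]+.5-x0)*8),int((q[1]+.5-y0)*8)),1,col,-1)
cv2.imwrite("pics/c7.png",im[...,::-1])
E
```

```text
[504.72106075  36.28817582  45.23503296] [0.52348504 0.06112673 0.21064409] 44.45935998127502
```

View pics/c7.png

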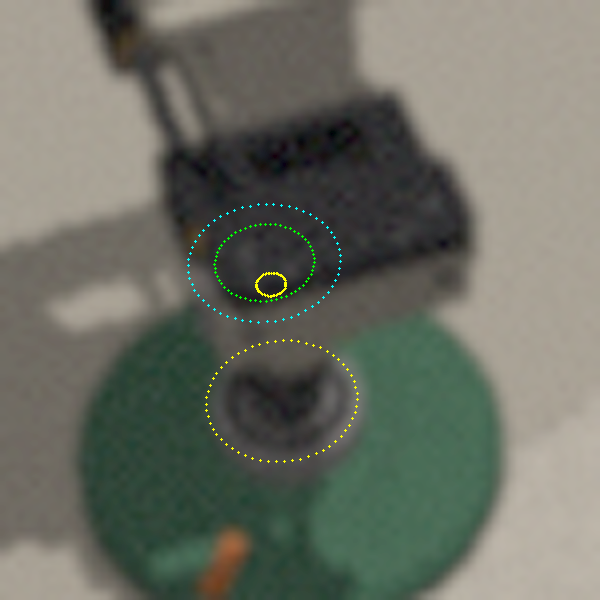

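Call:
send_rows --rot '[[0,0,0],[0,0,0],[0,0,0],[0,0,0],[0,0,0],[0,0,0]]' --xyz '[[0,0,-0.006],[0,0,-0.011],[0,0,-0.014],[0,0,-0.016],[0,0,-0.0175],[0,0,-0.019]]' --hand '[255,255,255,255,255,255]'

```text
clock: 9.52
ee_pos: [505.6, 35.0, 27.1]
ee_rot: [-0.392, 0.588, 0.392, 0.588]
ft_force: [0.1, 0.9, -0.6]
opening: 44.5
```

Call:
send_rows --rot '[[0,0,0],[0,0,0],[0,0,0],[0,0,0],[0,0,0],[0,0,0]]' --xyz '[[0,0,-0.002],[0,0,-0.004],[0,0,-0.006],[0,0,-0.008],[0,0,-0.01],[0,0,-0.01]]' --hand '[255,255,255,255,255,255]'

```text
clock: 10.28
ee_pos: [505.3, 35.0, 16.9]
ee_rot: [-0.392, 0.588, 0.392, 0.588]
ft_force: [0.3, 1.1, -0.5]
opening: 44.3
```

Call:
send_rows --rot '[[0,0,0],[0,0,0],[0,0,0],[0,0,0],[0,0,0],[0,0,0]]' --xyz '[[0,0,-0.004],[0,0,-0.008],[0,0,-0.012],[0,0,-0.0145],[0,0,-0.016],[0,0,-0.0165]]' --hand '[255,255,255,255,255,255]'

```text
clock: 11.02
ee_pos: [505.4, 35.0, 0.4]
ee_rot: [-0.392, 0.588, 0.392, 0.588]
ft_force: [0.6, -0.1, -0.2]
opening: 44.9
```

Call:
send_rows --rot '[[0,0,0],[0,0,0],[0,0,0],[0,0,0],[0,0,0],[0,0,0],[0,0,0],[0,0,0],[0,0,0],[0,0,0]]' --xyz '[[0,0,0],[0,0,0],[0,0,0],[0,0,0],[0,0,0.01],[0,0,0.05],[0,0,0.1],[-0.02,-0.055,0.1],[-0.042,-0.115,0.1],[-0.062,-0.175,0.09]]' --hand '[60,60,60,60,60,60,60,60,60,60]'

```text
clock: 12.28
ee_pos: [444.7, -139.0, 92.4]
ee_rot: [-0.394, 0.587, 0.392, 0.589]
ft_force: [1.3, 0.6, 0.0]
opening: 70.8
```

```bash
python3 - <<'E'
from h import *
s=robot.read_state();print(s["ee_pos"],s["ft_force"],s["opening"])
b=grab("side");a=grab("top")
t=np.linspace(0,2*np.pi,60);ims=[]
for f in(a,b):
    q0=w2px(f,[[505.5,35,40]])[0].astype(int);x0,y0=q0-25
    im=cv2.resize(f["frame"][y0:y0+50,x0:x0+50],(400,400),interpolation=cv2.INTER_CUBIC);im=(255*(im/255.)**0.6).astype(np.uint8)
    for q in w2px(f,np.c_[505.5+23*np.cos(t),35+23*np.sin(t),0*t+58]): cv2.circle(im,(int((q[0]+.5-x0)*8),int((q[1]+.5-y0)*8)),1,(0,255,255),-1)
    ims.append(im)
cv2.imwrite("pics/c8.png",np.hstack(ims)[...,::-1])
E
```

```text
[ 444.73492558 -139.02172145   92.39564705] [1.29078169 0.56392574 0.0155403 ] 70.82798086611645
```

View pics/c8.png

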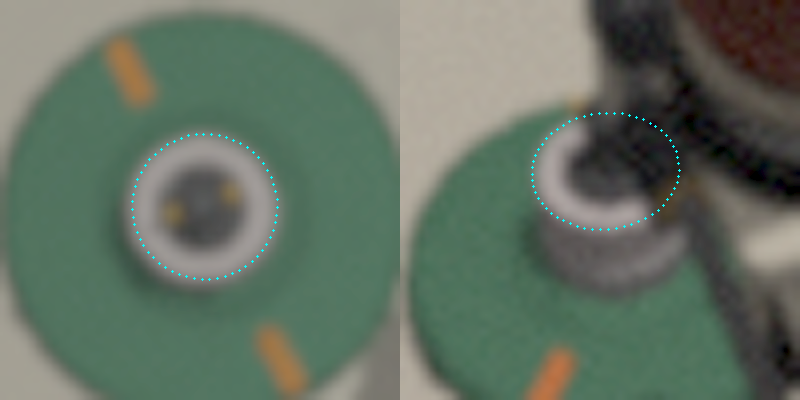

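The spacer is seated. In the top crop its ring is centred at (203,207), with the pin ends at (174,213) and (232,194), which puts the pin at about 107° in world azimuth. Next is the washer.

Call:
send_rows --rot '[[0,0,0],[0,0,0],[0,0,0],[0,0,0],[0,0,0],[0,0,0],[0,0,0],[0,0,0]]' --xyz '[[-0.018,-0.05,-0.03],[-0.033,-0.0895,-0.06],[-0.033,-0.0895,-0.09],[-0.033,-0.0895,-0.11],[-0.033,-0.0895,-0.12],[-0.033,-0.0895,-0.125],[-0.033,-0.0895,-0.128],[-0.033,-0.0895,-0.128]]' --hand '[60,60,60,60,60,60,60,60]'

```text
clock: 13.38
ee_pos: [411.8, -226.8, -36.6]
ee_rot: [-0.393, 0.588, 0.392, 0.588]
ft_force: [-0.2, 0.5, -0.5]
opening: 71.0
```

Call:
send_rows --rot '[[0,0,0],[0,0,0],[0,0,0],[0,0,0],[0,0,0],[0,0,0]]' --xyz '[[0,0,0],[0,0,0],[0,0,0],[0,0,0],[0,0,0],[0,0,0]]' --hand '[60,60,255,255,255,255]' --squeeze 12

```text
clock: 14.12
ee_pos: [411.3, -226.9, -37.0]
ee_rot: [-0.392, 0.588, 0.392, 0.588]
ft_force: [0.7, 0.3, 1.1]
opening: 46.8
```

Call:
send_rows --rot '[[0,0,0],[0,0,0],[0,0,0],[0,0,0],[0,0,0],[0,0,0],[0,0,0],[0,0,0],[0,0,0],[0,0,0]]' --xyz '[[0,0,0.02],[0,0,0.06],[0.01,0.03,0.1],[0.03,0.085,0.11],[0.05,0.14,0.11],[0.07,0.195,0.11],[0.088,0.245,0.11],[0.094,0.262,0.11],[0.094,0.262,0.11],[0.094,0.262,0.11]]' --hand '[255,255,255,255,255,255,255,255,255,255]'

```text
clock: 15.38
ee_pos: [504.5, 32.5, 72.8]
ee_rot: [-0.392, 0.59, 0.391, 0.588]
ft_force: [-0.3, -0.3, -0.3]
opening: 46.5
```

Call:
send_rows --rot '[[0,0,0],[0,0,0],[0,0,0],[0,0,0],[0,0,0],[0,0,0]]' --xyz '[[0,0,0],[0,0,-0.01],[0,0,-0.02],[0,0,-0.03],[0,0,-0.038],[0,0,-0.038]]' --hand '[255,255,255,255,255,255]'

```text
clock: 16.12
ee_pos: [504.8, 35.2, 34.2]
ee_rot: [-0.392, 0.589, 0.393, 0.588]
ft_force: [-0.1, -0.7, -0.1]
opening: 46.9
```

Call:
send_rows --rot '[[0,0,0],[0,0,0],[0,0,0],[0,0,0],[0,0,0],[0,0,0]]' --xyz '[[0.0005,0,-0.004],[0.0005,0,-0.007],[0.0005,0,-0.009],[0.0005,0,-0.011],[0.0005,0,-0.0125],[0.0005,0,-0.0125]]' --hand '[255,255,255,255,255,255]'

```text
clock: 16.88
ee_pos: [505.8, 35.2, 22.4]
ee_rot: [-0.392, 0.588, 0.392, 0.588]
ft_force: [0.2, 0.2, -0.1]
opening: 46.8
```

Call:
send_rows --rot '[[0,0,0],[0,0,0],[0,0,0],[0,0,0],[0,0,0],[0,0,0],[0,0,0],[0,0,-10],[0,0,-20],[0,0,-30]]' --xyz '[[0,0,-0.001],[0,0,-0.001],[0,0,-0.001],[0,0,-0.001],[0,0,0.01],[0,0,0.045],[0,0,0.08],[0.015,-0.04,0.08],[0.035,-0.09,0.08],[0.05,-0.14,0.08]]' --hand '[255,60,60,60,60,60,60,60,60,60]'

```text
clock: 18.12
ee_pos: [557.0, -105.9, 103.7]
ee_rot: [-0.225, 0.67, 0.225, 0.671]
ft_force: [0.7, 0.6, -0.3]
opening: 71.1
```

```bash
python3 - <<'E'
from h import *
s=robot.read_state();print(s["ee_pos"],s["ft_force"],s["opening"],s["joint_positions"].round(2))
a=grab("top");b=grab("side")
for n,f in(("top",a),("side",b)):
    H=hsv(f).astype(int);h,sa,v=H[...,0],H[...,1],H[...,2]
    for i,ar,c,mm in blobs(((h<6)|(h>172))&(sa>140)&(v>70),20):
        w=px2w(f,*c,64)
        if abs(w[0]-505)<60 and abs(w[1]-35)<60: print(n,ar,c.round(1),w.round(1),circ(hull(f,mm,64)))
    o=[]
    for i,ar,c,mm in blobs((h>8)&(h<28)&(sa>110)&(v>80),80):
        w=px2w(f,*c,14)
        if abs(w[0]-611)<60 and abs(w[1]+249)<60: print(n,"collar",ar,c.round(1),w.round(1))
E
```

```text
[ 556.98963206 -105.91534494  103.72040402] [ 0.6913867   0.63260152 -0.34127594] 71.10249634895956 [ 0.06  0.57  0.14  1.77 -0.11  0.81  0.9 ]
top 157 [267.5 251.7] [504.1  39.2  64. ] (array([504.62482306,  37.45875133]), np.float64(21.898253958930276))
side 126 [239.2 233.7] [503.1  31.6  64. ] (array([506.04529027,  34.09116282]), np.float64(19.704389551145283))
side collar 180 [352.1 290.5] [ 611.6 -250.5   14. ]
```

Call:
send_rows --rot '[[0,0,-8],[0,0,-16],[0,0,-16],[0,0,-16],[0,0,-16],[0,0,-16],[0,0,-16]]' --xyz '[[0.02,-0.05,-0.02],[0.04,-0.1,-0.05],[0.0545,-0.143,-0.08],[0.0545,-0.143,-0.1],[0.0545,-0.143,-0.11],[0.0545,-0.143,-0.11],[0.0545,-0.143,-0.11]]' --hand '[60,60,60,60,60,60,60]'

```text
clock: 19.1
ee_pos: [611.5, -246.4, -6.2]
ee_rot: [-0.132, 0.694, 0.132, 0.695]
ft_force: [-0.6, 0.1, -0.2]
opening: 71.2
```

Call:
send_rows --rot '[[0,0,0],[0,0,0],[0,0,0],[0,0,0],[0,0,0],[0,0,0],[0,0,0],[0,0,0],[0,0,0]]' --xyz '[[0,-0.001,-0.01],[0,-0.003,-0.02],[0,-0.003,-0.028],[0,-0.003,-0.0305],[0,-0.003,-0.0305],[0,-0.003,-0.0305],[0,-0.003,-0.0305],[0,-0.003,-0.0305],[0,-0.003,-0.0305]]' --hand '[60,60,60,60,255,255,255,255,255]' --squeeze 15

```text
clock: 20.23
ee_pos: [610.7, -250.9, -37.7]
ee_rot: [-0.131, 0.695, 0.131, 0.695]
ft_force: [0.2, -1.0, 0.9]
opening: 42.1
```

Call:
send_rows --rot '[[0,0,0],[0,0,0],[0,0,0],[0,0,8],[0,0,16],[0,0,24],[0,0,32],[0,0,40],[0,0,40],[0,0,40]]' --xyz '[[0,0,0.015],[0,0,0.06],[0,0,0.11],[-0.015,0.04,0.115],[-0.035,0.095,0.115],[-0.055,0.15,0.115],[-0.075,0.205,0.115],[-0.095,0.255,0.115],[-0.105,0.286,0.115],[-0.105,0.286,0.115]]' --hand '[255,255,255,255,255,255,255,255,255,255]'

```text
clock: 21.48
ee_pos: [504.7, 38.5, 77.9]
ee_rot: [-0.362, 0.607, 0.363, 0.607]
ft_force: [0.3, 0.5, -1.1]
opening: 42.1
```

Call:
send_rows --rot '[[0,0,0],[0,0,0],[0,0,0]]' --xyz '[[0,0,0],[0,0,0],[0,0,0]]' --hand '[255,255,255]'

```text
clock: 21.85
ee_pos: [505.7, 33.9, 77.0]
ee_rot: [-0.36, 0.609, 0.36, 0.608]
ft_force: [0.6, -0.8, -0.9]
opening: 41.9
```

```bash
python3 - <<'E'
from h import *
from scipy.spatial.transform import Rotation as Ro
s=robot.read_state();M=Ro.from_quat(s["ee_rot"]).as_matrix();c=s["ee_pos"];print(c,s["ft_force"],s["opening"],s["joint_positions"].round(2))
print("phi",np.degrees(np.arctan2(M[1,2],M[0,2])))
zt=c[2]+37.7+14
ims=[];t=np.linspace(0,2*np.pi,9)[:-1]+np.radians(22.5)+np.arctan2(M[1,2],M[0,2])
tt=np.linspace(0,2*np.pi,50)
for n in("top","side"):
    f=grab(n);H=hsv(f).astype(int);h,sa,v=H[...,0],H[...,1],H[...,2]
    for i,ar,cc,mm in blobs((h>8)&(h<30)&(sa>100)&(v>60),8):
        w=px2w(f,*cc,zt)
        if np.hypot(*(w-c)[:2])<70: print(n,ar,cc.round(1),w.round(1))
    q0=w2px(f,[[c[0],c[1],zt-20]])[0].astype(int);x0,y0=q0-25
    im=cv2.resize(f["frame"][y0:y0+50,x0:x0+50],(400,400),interpolation=cv2.INTER_CUBIC);im=(255*(im/255.)**0.6).astype(np.uint8)
    P=np.r_[np.c_[c[0]+22.7*np.cos(t),c[1]+22.7*np.sin(t),0*t+zt],np.c_[c[0]+22.7*np.cos(t),c[1]+22.7*np.sin(t),0*t+zt-14]]
    for q in w2px(f,P): cv2.circle(im,(int((q[0]+.5-x0)*8),int((q[1]+.5-y0)*8)),2,(0,255,255),-1)
    ims.append(im)
cv2.imwrite("pics/c9.png",np.hstack(ims)[...,::-1])
E
```

```text
[505.71093443  33.8573227   77.00774782] [ 0.6191823  -0.84173091 -0.85798314] 41.94897734939422 [-0.13  0.53  0.03  1.95 -0.03  0.66  0.99]
phi 61.24759714641007
side 14 [249.6 226.8] [504.3 -10.1 128.7]
```

View pics/c9.png

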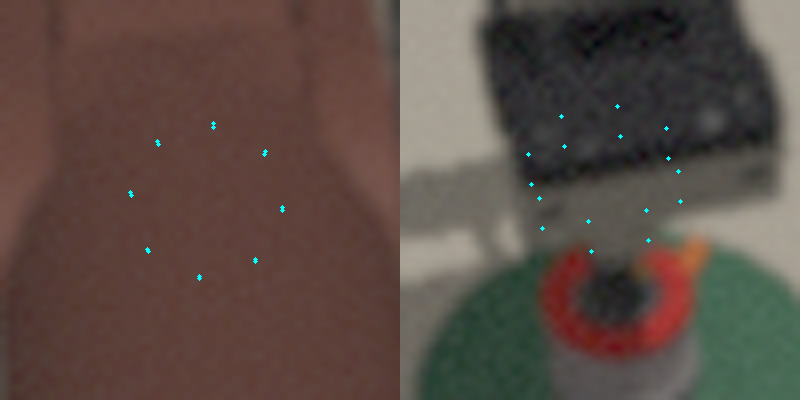

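One view left, so from here I rely on force. Washer and spacer are correctly seated: the red ring at (617,300) is centred on the spindle. I'll descend with the collar at about 106°.

Call:
send_rows --rot '[[0,0,0],[0,0,0],[0,0,0],[0,0,0],[0,0,0],[0,0,0],[0,0,0]]' --xyz '[[0.0008,0.0006,-0.01],[0.0008,0.0006,-0.017],[0.0008,0.0006,-0.02],[0.0008,0.0006,-0.022],[0.0008,0.0006,-0.024],[0.0008,0.0006,-0.0255],[0.0008,0.0006,-0.0265]]' --hand '[255,255,255,255,255,255,255]'

```text
clock: 22.82
ee_pos: [506.2, 35.8, 50.5]
ee_rot: [-0.361, 0.608, 0.361, 0.608]
ft_force: [-0.4, 0.5, -1.4]
opening: 41.9
```

Call:
send_rows --rot '[[0,0,0],[0,0,0],[0,0,0],[0,0,0],[0,0,0]]' --xyz '[[0.0002,-0.0006,0],[0.0002,-0.0006,-0.001],[0.0002,-0.0006,-0.002],[0.0002,-0.0006,-0.003],[0.0002,-0.0006,-0.004]]' --hand '[255,255,255,255,255]'

```text
clock: 23.45
ee_pos: [506.4, 35.2, 46.4]
ee_rot: [-0.361, 0.608, 0.361, 0.608]
ft_force: [-0.3, 1.0, -0.2]
opening: 42.0
```

Call:
send_rows --rot '[[0,0,0],[0,0,0],[0,0,0],[0,0,0]]' --xyz '[[0,0,-0.001],[0,0,-0.002],[0,0,-0.003],[0,0,-0.003]]' --hand '[255,255,255,255]'

```text
clock: 23.95
ee_pos: [506.3, 35.2, 43.4]
ee_rot: [-0.361, 0.608, 0.361, 0.608]
ft_force: [-0.1, 0.3, -0.6]
opening: 42.2
```

Call:
send_rows --rot '[[0,0,0],[0,0,0],[0,0,0],[0,0,0],[0,0,0],[0,0,0]]' --xyz '[[0,0,-0.0015],[0,0,-0.003],[0,0,-0.0045],[0,0,-0.006],[0,0,-0.0075],[0,0,-0.0075]]' --hand '[255,255,255,255,255,255]'

```text
clock: 24.7
ee_pos: [506.3, 35.2, 35.8]
ee_rot: [-0.361, 0.608, 0.361, 0.608]
ft_force: [0.8, 0.3, -1.5]
opening: 41.7
```

Call:
send_rows --rot '[[0,0,0],[0,0,0],[0,0,0],[0,0,0],[0,0,0],[0,0,0]]' --xyz '[[0,0,-0.002],[0,0,-0.004],[0,0,-0.006],[0,0,-0.0075],[0,0,-0.0085],[0,0,-0.0085]]' --hand '[255,255,255,255,255,255]'

```text
clock: 25.45
ee_pos: [506.3, 35.2, 27.4]
ee_rot: [-0.361, 0.608, 0.361, 0.608]
ft_force: [-0.3, 1.4, -0.2]
opening: 42.4
```

Call:
send_rows --rot '[[0,0,0],[0,0,0],[0,0,0]]' --xyz '[[0,0,-0.0005],[0,0,-0.001],[0,0,-0.001]]' --hand '[255,255,255]'

```text
clock: 25.82
ee_pos: [506.4, 35.2, 26.5]
ee_rot: [-0.361, 0.608, 0.361, 0.608]
ft_force: [-0.2, 0.9, -1.0]
opening: 42.3
```

The collar is past the pin and down, with its underside at about 64.2 mm and no load. I'll turn it towards 27° (−79°), checking the force halfway.

Call:
send_rows --rot '[[0,0,-6],[0,0,-12],[0,0,-18],[0,0,-24],[0,0,-30],[0,0,-36],[0,0,-36]]' --xyz '[[0,0,0],[0,0,0],[0,0,0],[0,0,0],[0,0,0],[0,0,0],[0,0,0]]' --hand '[255,255,255,255,255,255,255]' --squeeze 8

```text
clock: 26.7
ee_pos: [506.4, 35.4, 26.5]
ee_rot: [-0.156, 0.69, 0.156, 0.69]
ft_force: [0.4, -0.3, -1.1]
opening: 42.1
```

Call:
send_rows --rot '[[0,0,-6],[0,0,-12],[0,0,-18],[0,0,-24],[0,0,-30],[0,0,-36],[0,0,-42],[0,0,-43],[0,0,-43]]' --xyz '[[0,0,0],[0,0,0],[0,0,0],[0,0,0],[0,0,0],[0,0,0],[0,0,0],[0,0,0],[0,0,0]]' --hand '[255,255,255,255,255,255,255,255,255]'

```text
clock: 27.82
ee_pos: [506.5, 35.0, 26.5]
ee_rot: [0.108, 0.699, -0.108, 0.699]
ft_force: [-0.0, 0.1, -0.7]
opening: 41.7
```

Call:
send_rows --rot '[[0,0,0],[0,0,0],[0,0,0],[0,0,0],[0,0,0],[0,0,0],[0,0,0],[0,0,0],[0,0,0],[0,0,0]]' --xyz '[[0,0,0],[0,0,0],[0,0,0],[0,0,0],[0,0,0.01],[0,0,0.05],[0,0,0.1],[-0.01,-0.06,0.11],[-0.02,-0.12,0.11],[-0.03,-0.18,0.11]]' --hand '[60,60,60,60,60,60,60,60,60,60]'

```text
clock: 29.08
ee_pos: [476.4, -146.4, 137.6]
ee_rot: [0.108, 0.698, -0.108, 0.7]
ft_force: [0.3, -0.9, 0.5]
opening: 71.4
```

Call:
send_rows --rot '[[0,0,0],[0,0,0],[0,0,0]]' --xyz '[[-0.01,-0.05,0],[-0.01,-0.08,0],[-0.01,-0.08,0]]' --hand '[60,60,60]'

```text
clock: 29.45
ee_pos: [465.7, -227.8, 137.3]
ee_rot: [0.11, 0.698, -0.111, 0.699]
ft_force: [0.2, 0.9, -0.8]
opening: 71.0
```

```bash
python3 - <<'E'
from h import *
s=robot.read_state();print(s["clock"],s["ee_pos"],s["ft_force"],s["opening"])
ims=[];t=np.linspace(0,2*np.pi,60)
for n in("top","side"):
    f=grab(n);q0=w2px(f,[[505.5,35,50]])[0].astype(int);x0,y0=q0-25
    H=hsv(f).astype(int);h,sa,v=H[...,0],H[...,1],H[...,2]
    for i,ar,cc,mm in blobs((h>8)&(h<32)&(sa>100)&(v>70),8):
        w=px2w(f,*cc,78)
        if np.hypot(w[0]-505,w[1]-35)<60: print(n,ar,cc.round(1),w.round(1))
    im=cv2.resize(f["frame"][y0:y0+50,x0:x0+50],(400,400),interpolation=cv2.INTER_CUBIC);im=(255*(im/255.)**0.6).astype(np.uint8)
    for q in w2px(f,np.c_[505.5+24*np.cos(t),35+24*np.sin(t),0*t+78]): cv2.circle(im,(int((q[0]+.5-x0)*8),int((q[1]+.5-y0)*8)),1,(0,255,255),-1)
    ims.append(im)
cv2.imwrite("pics/c10.png",np.hstack(ims)[...,::-1])
E
```

```text
29.45 [ 465.68672315 -227.8408121   137.34120564] [ 0.21590676  0.87815939 -0.81336231] 71.0101163356457
top 32 [259.7 234.5] [546.8  57.8  78. ]
top 246 [268.5 250.8] [505.5  36.2  78. ]
top 32 [278.6 270.7] [456.2  11.9  78. ]
side 195 [240.7 229.1] [508.5  31.2  78. ]
```

View pics/c10.png

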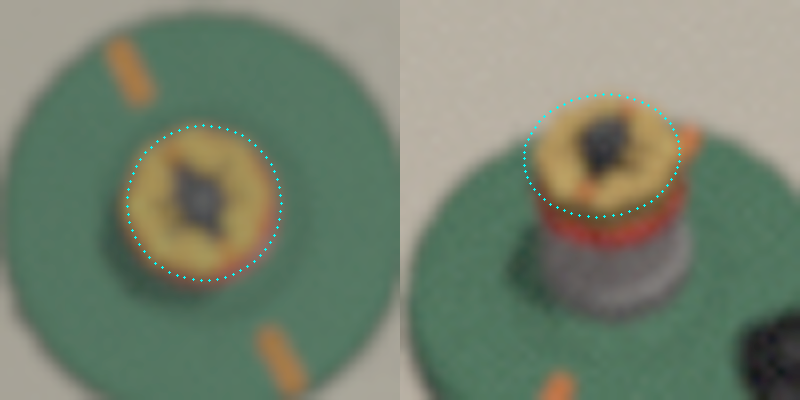

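The last view shows the collar directly on the red washer, below the pin. Its dots at (178,158) and (228,250) lie on the line of the marks at (130,73) and (282,360). I'm handing in.

```bash
python3 -c "
from plant import robot
print(robot.hand_in())"
```

```text
the job is handed in; nothing more can be done
None
```

I put the spacer, washer and brass collar on the spindle in that order. I then turned the collar about −79° to the marks, let go, moved the arm clear and handed the job in at about 29.5 s of the 72 s.

**Last checks:**
- **Top view:** the collar's two dots lie on the line of the two orange marks. The tool angle put the collar's x axis at about 27.4°, against 26.9° for the marks.
- **Side view:** the collar sits directly on the red washer, at the height expected below the pin, and all three parts look level and centred.
- **Forces:** the readings I took while lowering and turning the parts stayed near zero. The collar passed the pin at the first angle tried, so no searching was needed. The highest reading was 18 N, when I deliberately touched the table with the fingertips.

**What failed or disagreed:**
- **Tool height:** the reported tool height was about 39 mm too low, so the first grasp closed on air above the spacer. I found the offset from the cameras and the table touch, then corrected for it.
- **Views near the stand:** the gripper hid the held collar from both cameras. I checked its centring on the spindle by force alone.
- **Camera agreement:** the two cameras disagreed by 2–3 mm, mostly more than the stated calibration, so I averaged them.
- **Verdict:** the hand-in reports none, so I have no confirmation beyond these checks.

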